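# Shut and bolt the ornament case

## Task

The ornament case is packed and has to travel. With the fingertips, push its lid down shut, push the bolt by its red knob along the slot towards the front until the bolt is fully home in the keeper, then push the knob over sideways into the notch of the slot until it lies down and locks the bolt. Only push and press, gently: do not grip or ram the knob, lift the lid wider open or shove the case about, and leave the glass ornament and the two glitter vials beside it undisturbed.

Things in the scene. Friction and masses are not known exactly. Their poses are not given: they have to be found in the camera images.
- case: Plywood case, 210 (x) x 210 (y) x 105 mm (top of rail and shut lid), about 4 kg, loose on rubber feet. Origin: centre of its underside, on the table. Its x points from the front (nearer the robot) to the hinge side, y to its left, z up. The top of the front is a fixed rail 30 mm deep; the rest is the hinged lid, flush with the rail when shut. Two glass ornaments lie inside, wholly below the lid.
- lid (a joint): Angle of the lid, 10 mm plywood, 166 mm long from hinge to front edge and 210 mm wide: 0 = shut flush, grows as its front edge rises. The hinge line runs along the case's y at x = +93 mm, z = 105 mm in the case's frame. The hinges are stiff, so the lid stays at any angle; 2 to 6 N straight down near the front edge moves it.
- lid_edge (a point): Bare point on the lid's upper face, 18 mm from its front edge and 70 mm to the case's +y side of the bolt: a good place to press the lid shut. z is the lid's outward normal; with the lid shut it lies at x = -55, y = +70, z = 105 mm in the case's frame.
- bolt_slide (a joint): How far the bolt has been pushed out towards the case's front, m: 0 = drawn back, 0.040 = fully home through the keeper, opposite the notch. Its stop is at 0.0415. Friction about 1.5 N. The bar enters the keeper only when the lid is shut.
- bolt_turn (a joint): How far the bolt's handle is turned about the bolt's axis, rad: 0 = standing straight out from the lid, in the long part of the slot; 1.35 = lying over to the case's -y side in the notch, locked (its stop). It can turn only when the bolt is between 0.038 m and its stop. Friction is light (about 0.6 N at the knob); it stays where it is left.
- bolt_axis (a point): Point on the bolt's axis below the handle, 11.5 mm above the lid's upper face; moves with the bolt. Axes as the lid's (equal to the case's when the lid is shut). With lid shut and bolt drawn back it lies at x = 0, y = 0, z = 116.5 mm in the case's frame; the bolt slides towards -x.
- knob (a point): Centre of the red ball knob, 18 mm across, at the end of the bolt's handle, 36 mm from the bolt's axis; the stem below it is 8 mm thick. Turned over in the notch, its centre is 35 mm to the case's -y side of the bolt's axis and 19 mm above the lid.
- keeper (a point): Centre of the opening of the steel keeper on the front rail, which takes the 11 mm bar; opening 16 mm wide, top of the keeper 28 mm above the rail's top. Fixed to the case.
- ornament: Silvered glass figure, 83 x 76 x 180 mm, standing loose beside the case on its right (-y) side, to be left alone. Origin: centre of its foot.
- vial_pink: Small glitter vial, pink with white cap, 20 mm across, 36 mm high, standing near the case's left front corner, to be left alone. Origin: centre of its underside.
- vial_teal: Small glitter vial, teal with black cap, 20 mm across, 36 mm high, standing near the case's right front corner, to be left alone. Origin: centre of its underside.
- notch (a point): Point on the lid's upper face under the middle of the L slot's corner: x = -40, y = 0, z = 105 mm in the case's frame when the lid is shut. The steel housing reaches 21.5 mm above the lid, 12.5 mm to either side (base plate 25 mm) and from 27 mm before to 59 mm behind this point. Slot along x, open on top, 11 mm wide, a bridge over each end; the 12 mm wide notch leaves it here to the -y side.

How it is judged:
By the outcome, as a careful person would: the job done as asked, in the order asked, and still so for the second after the job is handed in, with the robot touching nothing.
It also fails if it takes over 51 s, if anything falls off the work surface, if the arm or the gripper's body presses on something with over 40 N, if the wrist force passes 120 N, or if a joint passes its speed limit or range.

## Robot

A 7-joint arm with a two-finger parallel gripper is mounted at the origin on a cart in front of the work surface, level with it; the furniture and walls round the work are solid. World frame = base frame: x ahead of the robot, y to its left, z up, the work surface at z = 0. Lengths are in m, angles in rad, forces in N, time in s.
With the tool pointing down it reaches from about 0.425 to 1.025 m from the base axis. Payload 3.6 kg.
Tool frame: the origin (TCP) lies on the centre line of the jaws, within the pads' length; the fingertips stand 22 mm ahead of it and the grasp point (between the pads) lies 3 mm ahead of it; y points along the fingers, z is the direction in which the jaws open and shut, and the axes are right-handed (so a half turn about y gives the same grasp; the last joint's range is limited). The gripper opens to 85 mm and grips with 20 to 120 N. Pads are 22 mm wide; open, the fingers measure 114 mm over their backs; the gripper's body (76 mm by 85 mm) begins 54 mm behind the grasp point. The pads swing forward as they close: fully open they stand 13 mm farther back than shut.
Start: joints at [1.125, 0.591, 0.048, 1.609, -0.033, 0.943, -0.034], TCP at [0.25, -0.681, 0.253] pointing down, gripper open.
Joint ranges: [-2.69, 2.69], [-0.47, 2.24], [-1.27, 1.36], [0.19, 2.51], [-1.53, 4.68], [0.08, 2.07], [-3.09, 3.09]. Speed limits (rad/s): [2.57, 2.57, 3.14, 3.14, 3.14, 3.14, 3.14].

## Interface

Orientations are given as [roll, pitch, yaw] about the fixed x, y, z axes, in that order (R = Rz(yaw) Ry(pitch) Rx(roll)).
In Python, from plant import observe, capture, sign_off gives the robot as it stands. The module is installed in compiled form; this text tells all that it offers.
- The arm moves only by the tool arm_command, never from a script. Its argument "increments" is one flat list of numbers, 6 for each row, row after row: the shift along the tool's x, y, z in m, then the turn, a rotation vector about the tool's x, y, z in degrees. A call has 1 to 12 rows; each row is the pose to reach, as a shift and turn from the pose commanded when the call began, along the tool's axes at that moment; what a row does not reach only later rows make up. A row lasts 1/10 s, in which the tool goes at most 50 mm and 8.59 degrees, less where a joint would pass 70% of its speed; a pose out of reach is approached as far as the arm can. A call with a gripper value outside its range is refused whole. "hand" is the finger opening in m, from 0 to 0.0854, set as the call begins (left out, the last holds). The fingers move at their own pace and stop on an object; "newtons" is the grip in N (left out, the last holds). Time passes only in rows, so rows that repeat a pose let the fingers close. It gives the time, the measured TCP pose, the force and the opening at its end, in the units of the state.
- observe(): the state, without advancing time (a new reading comes with each control period).
- capture(name): name is "side" or "top"; returns a dict with "image" (400x640x3 uint8, red, green, blue), "vfov" (degrees; the focal length in pixels is half the picture's height over the tangent of half this angle, whatever the lens; pixels are square), "cx", "cy" (the principal point, pixels), "cam_to_world" (4x4, takes a point from camera to world coordinates). Camera axes: x right, y down, z forward; pixel columns grow to the right and rows downward; lengths in m; the calibration is good to about 2 mm. A picture is of the moment at which its call begins. There is no depth.
- sign_off(): hands the job in, once; it reports no verdict.
The state is a dict: "clock": time; "qpos": joint angles; "joint_vel": joint speeds; "joint_efforts": joint torques, N m; "eef_pos": TCP position; "ee_rot": TCP orientation; "contact_force": force on the tool from outside, world axes, zero at the start; "torque": the same for the moment, N m; "opening": opening from 0.0 (shut) to 1.0 (fully open).
Only numpy, scipy, OpenCV 4.12 (cv2) and the standard library are available. Lean on these libraries where they do the work, as an engineer would, in place of code of your own. Each camera call takes 0.05 s, during which the arm holds its last target.

## Working session

There is one attempt and no reset: what is moved stays moved. The work goes in short steps, Python scripts to look and compute and a tool call to move; the robot and the scene stay as the last step left them, time stands still between calls to the robot, and variables do not carry over. Pictures are saved under pics/ and viewed, and the job is handed in when it is done.

Besides the shell and the picture viewer there is one more tool, called after "Call:" as name(argument=value, ...) on one line, values as JSON. arm_command: Moves the arm, as the interface text tells. Its arguments: {"type":"object","properties":{"increments":{"type":"array"},"hand":{"type":"number"},"newtons":{"type":"number"}},"required":["increments"]}

```bash
mkdir -p pics; ls; cat > h.py <<'E'
import numpy as np,cv2
from plant import observe,capture,sign_off
def snap(n,f):
    c=capture(n); cv2.imwrite('pics/'+f,c['image'][:,:,::-1]); np.savez('pics/'+f+'.npz',**{k:v for k,v in c.items()}); return c
def proj(c,P):
    M=np.linalg.inv(c['cam_to_world']); p=M[:3,:3]@np.asarray(P,float)+M[:3,3]
    f=200/np.tan(np.radians(float(c['vfov']))/2); return np.array([c['cx']+f*p[0]/p[2],c['cy']+f*p[1]/p[2]])
def ray(c,u,v):
    f=200/np.tan(np.radians(float(c['vfov']))/2); T=c['cam_to_world']
    d=T[:3,:3]@np.array([(u-c['cx'])/f,(v-c['cy'])/f,1.]); return T[:3,3],d/np.linalg.norm(d)
def onz(c,u,v,z):
    o,d=ray(c,u,v); return o+d*(z-o[2])/d[2]
def tri(c1,a,c2,b):
    o,d=ray(c1,*a);p,e=ray(c2,*b)
    s=np.linalg.lstsq(np.stack([d,-e],1),p-o,rcond=None)[0]
    x=o+d*s[0];y=p+e*s[1]; return (x+y)/2,np.linalg.norm(x-y)
def load(f): return {k:v for k,v in np.load('pics/'+f+'.npz').items()}
E
python3 - <<'E'
from h import *
np.set_printoptions(precision=4,suppress=True)
for n in('side','top'):
    c=snap(n,n+'0.png');print(n,c['image'].shape,c['vfov'],c['cx'],c['cy'],c['cam_to_world'])
print(observe())
E
```

```text
pics
side (400, 640, 3) 56.73609631339131 325.2129409507316 198.16078457153748 [[-0.7921 -0.3598  0.4931  0.1245]
 [-0.6104  0.4706 -0.6371  0.6443]
 [-0.0028 -0.8056 -0.5924  0.6325]
 [ 0.      0.      0.      1.    ]]
top (400, 640, 3) 47.45102992073476 319.69102825014903 198.87923321574303 [[-0.0197 -0.9878  0.1548  0.3691]
 [-0.9996  0.0223  0.0153  0.1024]
 [-0.0186 -0.1544 -0.9878  1.0931]
 [ 0.      0.      0.      1.    ]]
{'clock': 0.1, 'qpos': array([ 1.1255,  0.5921,  0.0483,  1.6097, -0.0333,  0.9427, -0.0337]), 'joint_vel': array([-0.0002, -0.0016, -0.0001, -0.0034, -0.0007,  0.0001,  0.0008]), 'joint_efforts': array([  0.0051, -54.9999,   1.5533, -19.8826,   0.0097,   0.0038,
         0.    ]), 'eef_pos': array([ 0.2496, -0.6799,  0.2522]), 'ee_rot': array([-1.5728, -0.0001, -2.7897]), 'contact_force': array([-0.0926, -0.0206,  0.4614]), 'torque': array([ 0.0047, -0.0283, -0.0142]), 'opening': 1.0016116794298122}
```

View pics/side0.png

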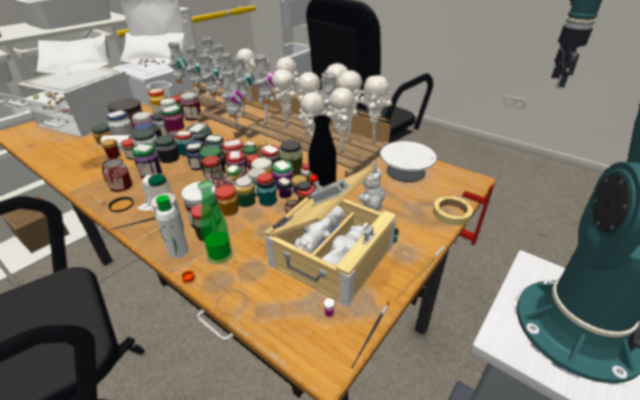

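View pics/top0.png

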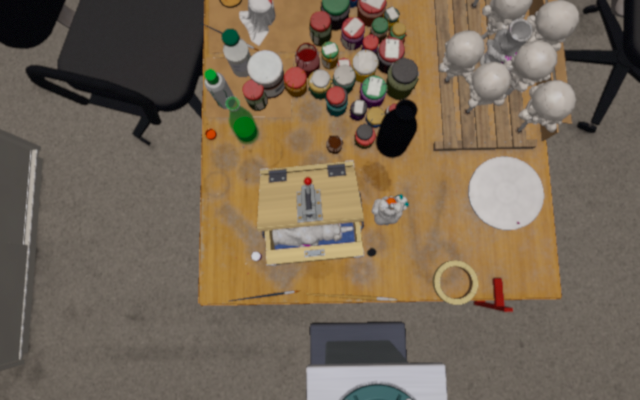

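The top view shows the case at about (312, 215) with its front towards the robot at row ~262. The lid is ajar, with the red knob near (308, 181), the pink vial at (256, 256), the teal vial at (372, 252) and the ornament at (390, 208). I'll enlarge the case area.

```bash
python3 - <<'E'
import cv2
a=cv2.imread('pics/top0.png')[145:275,235:415];cv2.imwrite('pics/topz.png',cv2.resize(a,None,fx=4.4,fy=4.4,interpolation=cv2.INTER_CUBIC))
a=cv2.imread('pics/side0.png')[150:320,250:420];cv2.imwrite('pics/sidez.png',cv2.resize(a,None,fx=3.5,fy=3.5,interpolation=cv2.INTER_CUBIC))
E
```

```text
(no output)
```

View pics/topz.png

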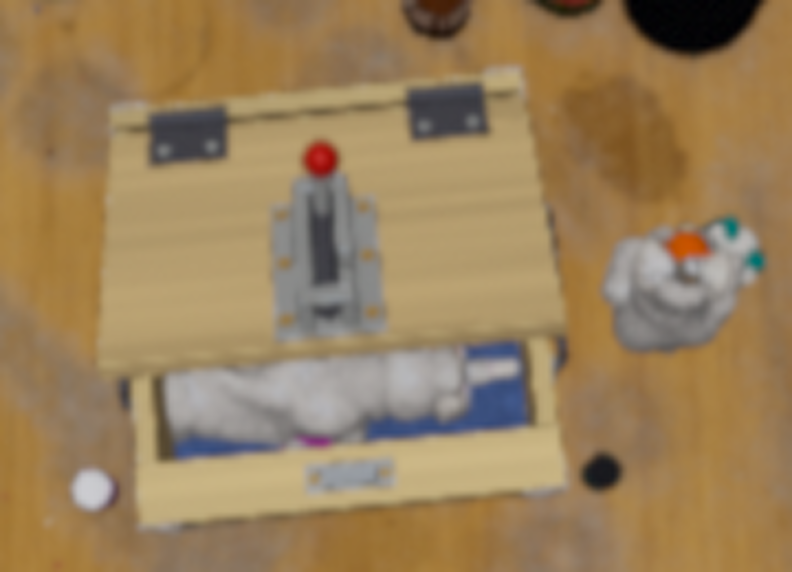

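View pics/sidez.png

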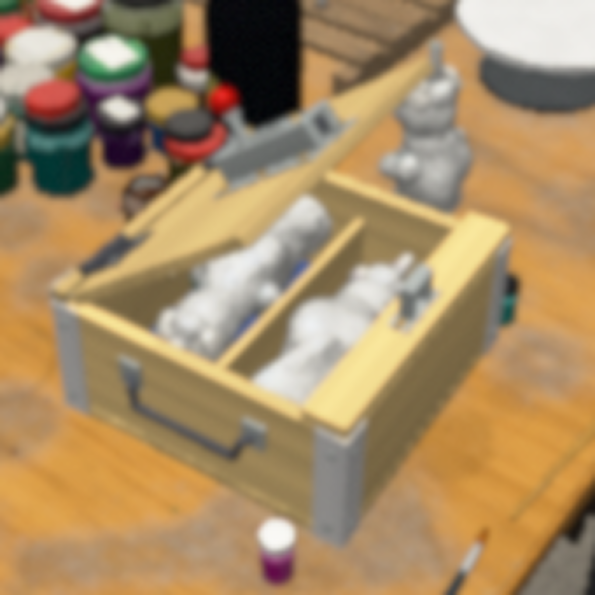

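```bash
python3 - <<'E'
from h import *
np.set_printoptions(precision=4,suppress=True)
t=load('top0.png');s=load('side0.png')
T=lambda u,v:((u+.5)/4.4+235-.5,(v+.5)/4.4+145-.5)
S=lambda u,v:((u+.5)/3.5+250-.5,(v+.5)/3.5+150-.5)
tp={'FL':(138,523),'FR':(567,486),'BL':(112,104),'BR':(521,70)}
P={k:onz(t,*T(*v),.105) for k,v in tp.items()}
for k in P: print(k,P[k])
print('sizes',[np.linalg.norm(P[a]-P[b]) for a,b in(('FL','FR'),('FL','BL'),('FR','BR'),('BL','BR'))])
for k,v in{'FL':(340,432),'FR':(511,232),'BL':(50,292)}.items(): print(k,'side',onz(s,*S(*v),.105),tri(t,T(*tp[k]),s,S(*v)))
def red(c,box):
    h=cv2.cvtColor(c['image'],cv2.COLOR_RGB2HSV);m=((h[...,0]<6)|(h[...,0]>174))&(h[...,1]>200)&(h[...,2]>110)
    x0,x1,y0,y1=box;ys,xs=np.nonzero(m[y0:y1,x0:x1]);print(len(xs));return xs.mean()+x0,ys.mean()+y0
a=red(t,(300,318,172,190));b=red(s,(306,322,170,184));print('knob',a,b,tri(t,a,s,b))
for n,p in{'lidL':(100,365),'lidR':(565,335)}.items():
  for z in(.16,.18,.2): print(n,z,onz(t,*T(*p),z))
print('lidcorner R',tri(t,T(565,335),s,S(438,45)))
print('vials',onz(t,*T(93,489),.036),onz(t,*T(602,471),.036))
E
```

```text
FL [0.3857 0.2363 0.105 ]
FR [0.3994 0.0259 0.105 ]
BL [0.596  0.2492 0.105 ]
BR [0.6086 0.0419 0.105 ]
sizes [np.float64(0.21081847794951716), np.float64(0.21069367963018867), np.float64(0.20981450369275134), np.float64(0.20764268677928374)]
FL side [0.3857 0.241  0.105 ] (array([0.3868, 0.2374, 0.1008]), np.float64(0.0022887224319765556))
FR side [0.3961 0.034  0.105 ] (array([0.3998, 0.0254, 0.0976]), np.float64(0.00032408946041720816))
BL side [0.5907 0.2559 0.105 ] (array([0.5976, 0.2502, 0.0973]), np.float64(0.000283879215654069))
32
44
knob (np.float64(307.5), np.float64(180.5)) (np.float64(313.20454545454544), np.float64(177.61363636363637)) (array([0.5464, 0.1399, 0.2033]), np.float64(0.0005592867123007184))
lidL 0.16 [0.4584 0.2465 0.16  ]
lidL 0.18 [0.4565 0.2435 0.18  ]
lidL 0.2 [0.4546 0.2404 0.2   ]
lidR 0.16 [0.4678 0.0287 0.16  ]
lidR 0.18 [0.4657 0.0302 0.18  ]
lidR 0.2 [0.4636 0.0318 0.2   ]
lidcorner R (array([0.4615, 0.0335, 0.2207]), np.float64(0.0001878905755694447))
vials [0.405  0.2693 0.036 ] [0.409 0.002 0.036]
```

```bash
cat >> h.py <<'E'
from scipy.spatial.transform import Rotation as Ro
C=np.array([.4974,.1383]);YAW=.066
def w(x,y,z): # case mm -> world (z mm above table)
    c,s=np.cos(YAW),np.sin(YAW); return np.array([C[0]+(c*x-s*y)/1e3,C[1]+(s*x+c*y)/1e3,z/1e3])
def case(p):
    c,s=np.cos(YAW),np.sin(YAW);d=np.asarray(p[:2])-C; return np.array([c*d[0]+s*d[1],-s*d[0]+c*d[1],p[2]])*1e3
def to(tgt,yaw=-np.pi/2+YAW,o=None):
    o=o or observe();R=Ro.from_euler('xyz',o['ee_rot']);Rt=Ro.from_euler('xyz',[-np.pi/2,0,yaw])
    return np.round(R.inv().apply(np.asarray(tgt)-o['eef_pos'])*1e3,1),np.round((R.inv()*Rt).as_rotvec(degrees=True),2)
def st(): 
    o=observe();e=o['eef_pos'].copy();e[2]-=.022
    print('t',round(o['clock'],2),'tip case mm',case(e).round(1),'F',o['contact_force'].round(1),'rot',o['ee_rot'].round(3),'q',o['qpos'].round(2),'op',round(o['opening'],3)); return o
E
python3 - <<'E'
from h import *
t=load('top0.png')
for p in((552,100),(465,50),(505,193),(397,130)):
    print(p,[onz(t,*p,z)[:2].round(3) for z in(.1,.3)])
print(to([.5,-.3,.32]));print(to([.5,.14,.35])); print(w(-25,70,300))
print(to(w(-25,70,300)))
E
```

```text
(552, 100) [array([ 0.739, -0.413]), array([ 0.665, -0.309])]
(465, 50) [array([ 0.866, -0.225]), array([ 0.766, -0.159])]
(505, 193) [array([ 0.529, -0.29 ]), array([ 0.496, -0.211])]
(397, 130) [array([ 0.678, -0.06 ]), array([ 0.616, -0.027])]
(array([-366. ,  -67.3, -270.5]), array([ 1.100e-01, -7.362e+01, -7.000e-02]))
(array([-517.7,  -96.4, -683.6]), array([ 1.100e-01, -7.362e+01, -7.000e-02]))
[0.46783778 0.20649879 0.3       ]
(array([-510.4,  -46.3, -757. ]), array([ 1.100e-01, -7.362e+01, -7.000e-02]))
```

Call:
arm_command(increments=[-0.02, -0.02, -0.01, 0, -4, 0, -0.05, -0.04, -0.03, 0, -10, 0, -0.08, -0.06, -0.05, 0, -16, 0, -0.11, -0.07, -0.075, 0, -22, 0, -0.145, -0.07, -0.1, 0, -29, 0, -0.18, -0.07, -0.125, 0, -36, 0, -0.215, -0.07, -0.15, 0, -43, 0, -0.25, -0.07, -0.175, 0, -50, 0, -0.28, -0.07, -0.2, 0, -57, 0, -0.31, -0.07, -0.225, 0, -64, 0, -0.335, -0.07, -0.25, 0, -70, 0, -0.35, -0.07, -0.26, 0, -73.6, 0], hand=0, newtons=30)

```text
clock: 1.3
eef_pos: [0.49, -0.3118, 0.3231]
ee_rot: [-1.571, 0.002, -1.497]
contact_force: [0.3, -0.4, -0.2]
opening: -0.002
```

```bash
python3 - <<'E'
from h import *
st(); print(to(w(-25,70,265)),to(w(-25,70,300)))
E
```

```text
t 1.3 tip case mm [ -37.1 -448.7  301.1] F [ 0.3 -0.4 -0.2] rot [-1.571  0.002 -1.497] q [ 0.76  0.35 -0.35  1.86  0.14  0.96  0.42] op -0.002
(array([-518.4,   59.1,   16.1]), array([ 0.01,  0.44, -0.11])) (array([-518.5,   24.1,   16.1]), array([ 0.01,  0.44, -0.11]))
```

Call:
arm_command(increments=[-0.03, 0, 0, 0, 0, 0, -0.075, 0, 0.002, 0, 0, 0, -0.12, 0, 0.004, 0, 0, 0, -0.165, 0, 0.005, 0, 0, 0, -0.21, 0, 0.007, 0, 0, 0, -0.255, 0, 0.008, 0, 0, 0, -0.3, 0, 0.01, 0, 0, 0, -0.345, 0.003, 0.011, 0, 0, 0, -0.39, 0.008, 0.013, 0, 0, 0, -0.435, 0.015, 0.014, 0, 0, 0, -0.48, 0.02, 0.015, 0, 0, 0, -0.517, 0.024, 0.016, 0, 0.4, 0])

```text
clock: 2.5
eef_pos: [0.4711, 0.2027, 0.299]
ee_rot: [-1.571, 0.0, -1.513]
contact_force: [0.1, -0.2, 0.2]
opening: 0.002
```

```bash
python3 - <<'E'
from h import *
st(); print(to(w(-25,70,265)),to(w(-25,70,300)))
a=snap('side','side1.png')['image'][60:320,220:460,::-1];cv2.imwrite('pics/s1.png',cv2.resize(a,None,fx=2.2,fy=2.2,interpolation=cv2.INTER_CUBIC))
E
```

```text
t 2.5 tip case mm [-22.  66. 277.] F [ 0.1 -0.2  0.2] rot [-1.571  0.    -1.513] q [-0.04  0.31 -0.57  2.02  0.22  0.87 -0.67] op 0.002
(array([-4., 34., -3.]), array([-0.01, -0.44, -0.01])) (array([-4., -1., -3.]), array([-0.01, -0.44, -0.01]))
```

View pics/s1.png

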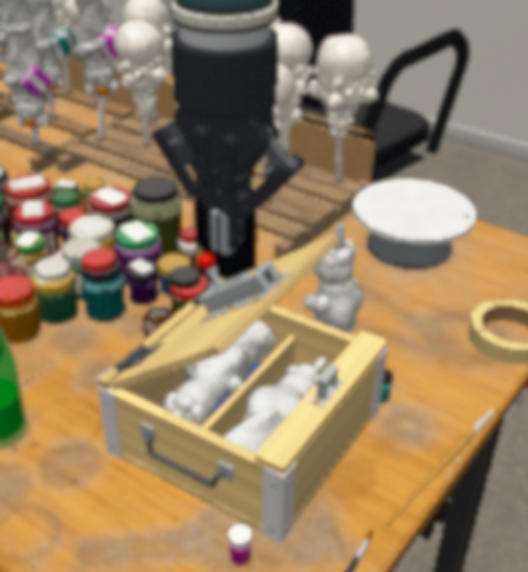

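Call:
arm_command(increments=[-0.002, 0.015, 0, 0, 0, 0, -0.004, 0.035, 0.001, 0, 0, 0, -0.004, 0.05, 0.002, 0, 0, 0, -0.004, 0.06, 0.002, 0, 0, 0, -0.004, 0.065, 0.002, 0, 0, 0, -0.004, 0.065, 0.002, 0, 0, 0])

```text
clock: 3.15
eef_pos: [0.4727, 0.2045, 0.2338]
ee_rot: [-1.572, -0.001, -1.513]
contact_force: [-1.0, 0.1, 0.2]
opening: -0.0
```

Call:
arm_command(increments=[0, 0.003, 0, 0, 0, 0, 0, 0.006, 0, 0, 0, 0, 0, 0.009, 0, 0, 0, 0, 0, 0.012, 0, 0, 0, 0, 0, 0.015, 0, 0, 0, 0])

```text
clock: 3.65
eef_pos: [0.4732, 0.2055, 0.2196]
ee_rot: [-1.569, 0.0, -1.512]
contact_force: [-0.5, -1.1, 2.5]
opening: -0.0
```

```bash
python3 - <<'E'
from h import *
st()
E
```

```text
t 3.65 tip case mm [-19.8  68.6 197.6] F [-0.5 -1.1  2.5] rot [-1.569  0.    -1.512] q [-0.1   0.42 -0.52  2.09  0.32  0.71 -0.77] op -0.0
```

Call:
arm_command(increments=[0, 0.004, -0.003, 0, 0, 0, 0, 0.008, -0.006, 0, 0, 0, 0, 0.012, -0.008, 0, 0, 0, 0, 0.016, -0.01, 0, 0, 0, 0, 0.02, -0.013, 0, 0, 0, 0, 0.024, -0.015, 0, 0, 0, 0, 0.028, -0.017, 0, 0, 0, 0, 0.032, -0.019, 0, 0, 0])

```text
clock: 4.45
eef_pos: [0.4539, 0.2041, 0.187]
ee_rot: [-1.57, 0.0, -1.512]
contact_force: [2.3, -0.9, 2.6]
opening: 0.002
```

```bash
python3 - <<'E'
from h import *
st()
E
```

```text
t 4.45 tip case mm [-39.1  68.5 165. ] F [ 2.3 -0.9  2.6] rot [-1.57   0.    -1.512] q [-0.13  0.45 -0.49  2.15  0.36  0.62 -0.83] op 0.002
```

Call:
arm_command(increments=[0, 0.004, -0.001, 0, 0, 0, 0, 0.008, -0.002, 0, 0, 0, 0, 0.012, -0.004, 0, 0, 0, 0, 0.016, -0.005, 0, 0, 0, 0, 0.02, -0.006, 0, 0, 0, 0, 0.024, -0.007, 0, 0, 0, 0, 0.028, -0.008, 0, 0, 0, 0, 0.032, -0.009, 0, 0, 0, 0, 0.036, -0.01, 0, 0, 0, 0, 0.04, -0.01, 0, 0, 0, 0, 0.044, -0.011, 0, 0, 0, 0, 0.048, -0.011, 0, 0, 0])

```text
clock: 5.65
eef_pos: [0.4424, 0.2032, 0.1389]
ee_rot: [-1.571, -0.0, -1.512]
contact_force: [-1.7, 0.2, 1.2]
opening: 0.003
```

```bash
python3 - <<'E'
from h import *
st()
E
```

```text
t 5.65 tip case mm [-50.6  68.4 116.9] F [-1.7  0.2  1.2] rot [-1.571 -0.    -1.512] q [-0.2   0.51 -0.43  2.21  0.44  0.5  -0.91] op 0.003
```

Call:
arm_command(increments=[0, 0.003, 0, 0, 0, 0, 0, 0.006, 0, 0, 0, 0, 0, 0.008, 0, 0, 0, 0, 0, 0.01, 0, 0, 0, 0, 0, 0.011, 0, 0, 0, 0, 0, 0.011, 0, 0, 0, 0])

```text
clock: 6.25
eef_pos: [0.443, 0.2034, 0.1282]
ee_rot: [-1.57, 0.0, -1.512]
contact_force: [1.2, 0.3, -0.7]
opening: -0.005
```

Call:
arm_command(increments=[0, 0.001, 0, 0, 0, 0, 0, 0.002, 0, 0, 0, 0, 0, 0.002, 0, 0, 0, 0])

```text
clock: 6.55
eef_pos: [0.4433, 0.2036, 0.127]
ee_rot: [-1.57, -0.0, -1.512]
contact_force: [-0.7, -0.7, 7.6]
opening: -0.002
```

```bash
python3 - <<'E'
from h import *
st()
a=snap('side','side2.png')['image'][110:310,240:440,::-1];cv2.imwrite('pics/s2.png',cv2.resize(a,None,fx=3,fy=3,interpolation=cv2.INTER_CUBIC))
E
```

```text
t 6.55 tip case mm [-49.7  68.7 105. ] F [-0.7 -0.7  7.6] rot [-1.57  -0.    -1.512] q [-0.22  0.53 -0.41  2.22  0.46  0.47 -0.93] op -0.002
```

View pics/s2.png

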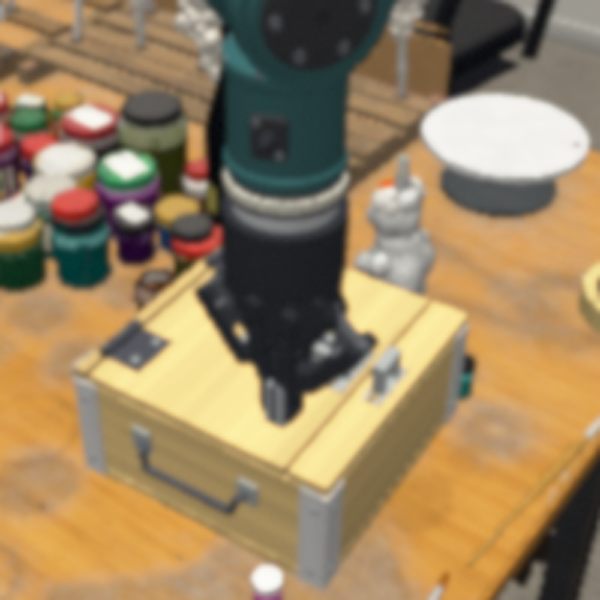

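Call:
arm_command(increments=[0, 0.001, 0, 0, 0, 0, 0, 0.0015, 0, 0, 0, 0, 0, 0.0015, 0, 0, 0, 0, 0, -0.02, 0, 0, 0, 0, 0, -0.055, 0, 0, 0, 0, 0, -0.085, 0.005, 0, 0, 0, 0, -0.09, 0.04, 0, 0, 0, 0, -0.09, 0.08, 0, 0, 0, 0, -0.09, 0.11, 0, 0, 0, 0, -0.09, 0.115, 0, 0, 0])

```text
clock: 7.6
eef_pos: [0.5623, 0.2097, 0.2165]
ee_rot: [-1.566, 0.002, -1.516]
contact_force: [-0.3, -0.1, 0.1]
opening: -0.002
```

```bash
python3 - <<'E'
from h import *
st()
for n,(x0,x1,y0,y1) in{'side':(240,440,110,310),'top':(225,425,110,280)}.items():
    a=snap(n,n+'3.png')['image'][y0:y1,x0:x1,::-1];cv2.imwrite(f'pics/{n[0]}3.png',cv2.resize(a,None,fx=3,fy=3,interpolation=cv2.INTER_CUBIC))
E
```

```text
t 7.6 tip case mm [ 69.4  66.9 194.5] F [-0.3 -0.1  0.1] rot [-1.566  0.002 -1.516] q [-0.07  0.52 -0.5   1.92  0.34  0.79 -0.71] op -0.002
```

View pics/s3.png

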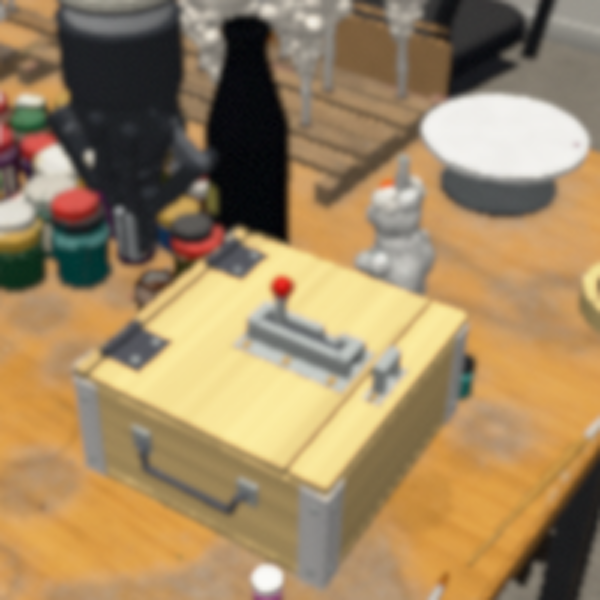

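View pics/t3.png

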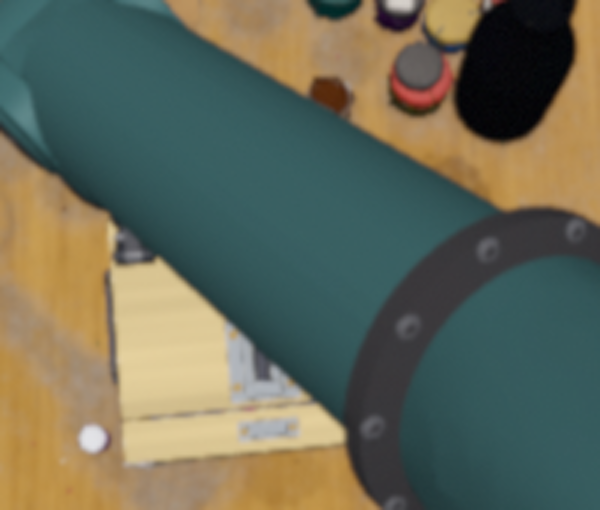

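```bash
python3 - <<'E'
from h import *
s=load('side3.png')
h=cv2.cvtColor(s['image'],cv2.COLOR_RGB2HSV);m=((h[...,0]<6)|(h[...,0]>174))&(h[...,1]>170)&(h[...,2]>110)
m[:196]=0;m[215:]=0;m[:,:325]=0;m[:,345:]=0
ys,xs=np.nonzero(m);print(len(xs),xs.mean(),ys.mean())
print('knob',case(onz(s,xs.mean(),ys.mean(),.1525)), 'predicted px',proj(s,w(0,0,152.5)))
for n,q in{'FL':(325,487),'FR':(466,315),'BL':(78,370)}.items(): print(n,case(onz(s,(q[0]+.5)/3+239.5,(q[1]+.5)/3+109.5,.105)))
print(to(w(45,0,212)))
E
```

```text
24 333.625 205.08333333333334
knob [ -2.93398129  -1.23727256 152.5       ] predicted px [332.15525259 204.91405752]
FL [-105.15621638  106.31506227  105.        ]
FR [-104.78069287 -100.69392463  105.        ]
BL [ 97.87862096 108.92420702 105.        ]
(array([ 67.6,   3.9, -19.8]), array([ 0.  , -0.51, -0.02]))
```

Call:
arm_command(increments=[0.02, 0, -0.005, 0, -0.2, 0, 0.045, 0, -0.015, 0, -0.5, 0, 0.062, 0.005, -0.02, 0, -0.5, 0, 0.068, 0.02, -0.021, 0, -0.5, 0, 0.068, 0.04, -0.021, 0, -0.5, 0, 0.068, 0.055, -0.021, 0, -0.5, 0, 0.068, 0.058, -0.021, 0, -0.5, 0, 0.068, 0.058, -0.021, 0, -0.5, 0])

```text
clock: 8.5
eef_pos: [0.5398, 0.1414, 0.1577]
ee_rot: [-1.572, -0.0, -1.502]
contact_force: [0.7, -0.1, -0.2]
opening: 0.002
```

```bash
python3 - <<'E'
from h import *
st();print(to(w(30,0,158)))
a=snap('side','side4.png')['image'][110:310,240:440,::-1];cv2.imwrite('pics/s4.png',cv2.resize(a,None,fx=3,fy=3,interpolation=cv2.INTER_CUBIC))
E
```

```text
t 8.5 tip case mm [ 42.5   0.3 135.7] F [ 0.7 -0.1 -0.2] rot [-1.572 -0.    -1.502] q [-0.    0.55 -0.46  2.05  0.41  0.63 -0.67] op 0.002
(array([  0.2,  -0.3, -12.5]), array([0.09, 0.14, 0.  ]))
```

View pics/s4.png

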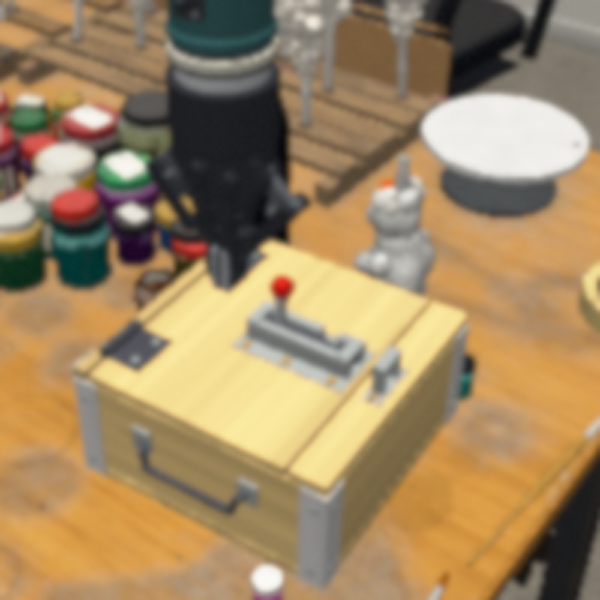

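Call:
arm_command(increments=[0, 0, -0.003, 0, 0, 0, 0, 0, -0.006, 0, 0, 0, 0, 0, -0.009, 0, 0, 0, 0, 0, -0.012, 0, 0, 0, 0, 0, -0.015, 0, 0, 0, 0, 0, -0.018, 0, 0, 0, 0, 0, -0.021, 0, 0, 0, 0, 0, -0.024, 0, 0, 0, 0, 0, -0.027, 0, 0, 0, 0, 0, -0.03, 0, 0, 0])

```text
clock: 9.55
eef_pos: [0.5111, 0.139, 0.1584]
ee_rot: [-1.569, 0.0, -1.504]
contact_force: [2.6, -0.9, -1.5]
opening: -0.001
```

```bash
cat > k.py <<'E'
from h import *
import sys
def knob(tag,z=.1525):
    s=snap('side',f'side{tag}.png')
    h=cv2.cvtColor(s['image'],cv2.COLOR_RGB2HSV);m=((h[...,0]<6)|(h[...,0]>174))&(h[...,1]>170)&(h[...,2]>110)
    m[:196]=0;m[245:]=0;m[:,:325]=0;m[:,375:]=0
    ys,xs=np.nonzero(m);print(len(xs),'knob case',case(onz(s,xs.mean(),ys.mean(),z)) if len(xs) else None)
    a=s['image'][110:310,240:440,::-1];cv2.imwrite(f'pics/s{tag}.png',cv2.resize(a,None,fx=3,fy=3,interpolation=cv2.INTER_CUBIC))
st();knob(sys.argv[1],float(sys.argv[2]) if len(sys.argv)>2 else .1525)
E
python3 k.py 5
```

```text
t 9.55 tip case mm [ 13.7  -0.2 136.4] F [ 2.6 -0.9 -1.5] rot [-1.569  0.    -1.504] q [-0.01  0.52 -0.46  2.11  0.41  0.59 -0.69] op -0.001
32 knob case [ -5.50589079  -0.93064105 152.5       ]
```

View pics/s5.png

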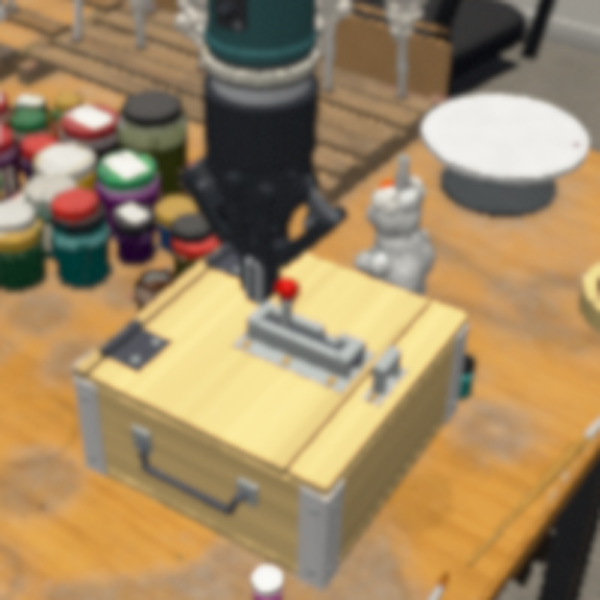

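Call:
arm_command(increments=[0, 0, -0.003, 0, 0, 0, 0, 0, -0.006, 0, 0, 0, 0, 0, -0.009, 0, 0, 0, 0, 0, -0.012, 0, 0, 0, 0, 0, -0.015, 0, 0, 0, 0, 0, -0.018, 0, 0, 0, 0, 0, -0.021, 0, 0, 0, 0, 0, -0.024, 0, 0, 0, 0, 0, -0.027, 0, 0, 0, 0, 0, -0.03, 0, 0, 0, 0, 0, -0.032, 0, 0, 0, 0, 0, -0.032, 0, 0, 0])

```text
clock: 10.8
eef_pos: [0.4781, 0.1368, 0.1583]
ee_rot: [-1.571, -0.0, -1.503]
contact_force: [1.1, -1.2, -0.3]
opening: 0.001
```

```bash
python3 k.py 6
```

```text
t 10.8 tip case mm [-19.4  -0.3 136.3] F [ 1.1 -1.2 -0.3] rot [-1.571 -0.    -1.503] q [-0.02  0.49 -0.46  2.18  0.41  0.56 -0.72] op 0.001
33 knob case [-39.00049413  -1.04140851 152.5       ]
```

View pics/s6.png

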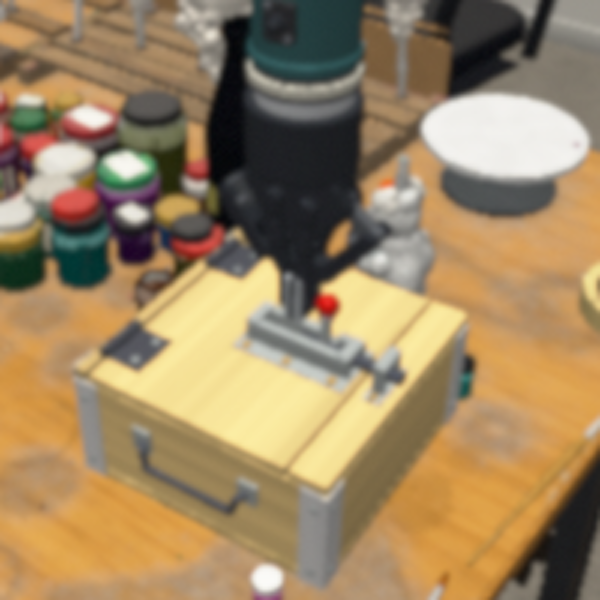

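Call:
arm_command(increments=[0, 0, -0.001, 0, 0, 0, 0, 0, -0.002, 0, 0, 0, 0, 0, -0.003, 0, 0, 0, 0, 0, -0.003, 0, 0, 0])

```text
clock: 11.25
eef_pos: [0.4765, 0.1369, 0.1585]
ee_rot: [-1.569, 0.001, -1.504]
contact_force: [3.3, 0.2, -2.3]
opening: 0.001
```

Call:
arm_command(increments=[0, 0, -0.001, 0, 0, 0, 0, 0, -0.001, 0, 0, 0])

```text
clock: 11.45
eef_pos: [0.4762, 0.137, 0.1586]
ee_rot: [-1.568, 0.001, -1.504]
contact_force: [5.5, 0.5, -3.3]
opening: -0.001
```

```bash
python3 k.py 7
```

```text
t 11.45 tip case mm [-2.120e+01  1.000e-01  1.366e+02] F [ 5.5  0.5 -3.3] rot [-1.568e+00  1.000e-03 -1.504e+00] q [-0.02  0.49 -0.46  2.18  0.41  0.55 -0.72] op -0.001
36 knob case [-40.20127578  -0.47297904 152.5       ]
```

Call:
arm_command(increments=[0, 0, -0.001, 0, 0, 0, 0, 0, -0.002, 0, 0, 0, 0, 0, -0.002, 0, 0, 0])

```text
clock: 11.8
eef_pos: [0.4759, 0.1373, 0.1588]
ee_rot: [-1.565, 0.003, -1.504]
contact_force: [7.2, 0.8, -4.9]
opening: 0.003
```

```bash
python3 k.py 8
python3 - <<'E'
import cv2,numpy as np
a=cv2.imread('pics/side8.png')[185:255,310:390];b=cv2.imread('pics/side3.png')[185:255,310:390]
cv2.imwrite('pics/z8.png',cv2.resize(np.vstack([a]),None,fx=9,fy=8,interpolation=cv2.INTER_CUBIC))
E
```

```text
t 11.8 tip case mm [-21.5   0.4 136.8] F [ 7.2  0.8 -4.9] rot [-1.565  0.003 -1.504] q [-0.02  0.49 -0.46  2.18  0.41  0.55 -0.72] op 0.003
34 knob case [-39.81542537  -0.26900926 152.5       ]
```

View pics/z8.png

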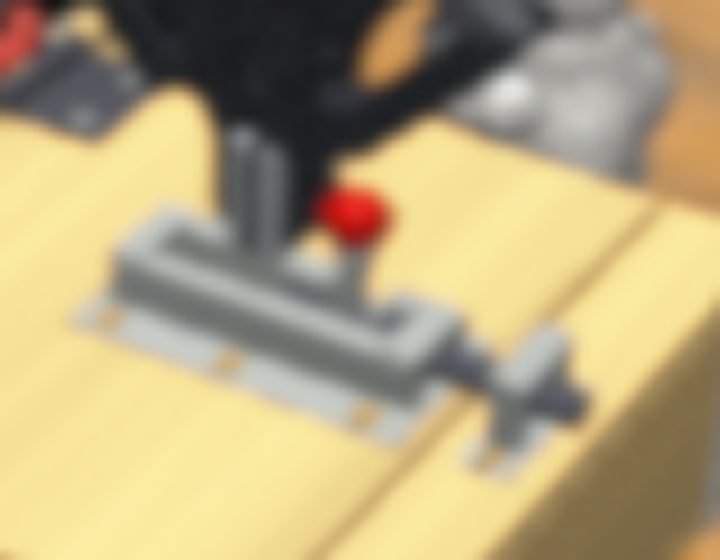

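Call:
arm_command(increments=[0, 0, 0.004, 0, 0, 0, 0, 0, 0.01, 0, 0, 0, 0, -0.005, 0.016, 0, 0, 0, 0, -0.025, 0.018, 0, 0, 0, 0, -0.045, 0.018, 0, 0, 0, -0.02, -0.045, 0.01, 0, 0, 0, -0.04, -0.045, 0, 0, 0, 0, -0.042, -0.045, -0.012, 0, 0, 0, -0.042, -0.045, -0.015, 0, 0, 0])

```text
clock: 12.75
eef_pos: [0.4525, 0.177, 0.2031]
ee_rot: [-1.573, -0.002, -1.501]
contact_force: [0.5, -0.6, -0.2]
opening: -0.002
```

```bash
python3 k.py 9; python3 -c "
from h import *
print(to(w(-41,35,152)))"
```

```text
t 12.75 tip case mm [-42.2  41.6 181.1] F [ 0.5 -0.6 -0.2] rot [-1.573 -0.002 -1.501] q [-0.06  0.41 -0.52  2.16  0.34  0.65 -0.75] op -0.002
26 knob case [-41.54945115  -0.47379484 152.5       ]
(array([ 5.6, 51. ,  1.1]), array([0.15, 0.14, 0.12]))
```

View pics/s9.png

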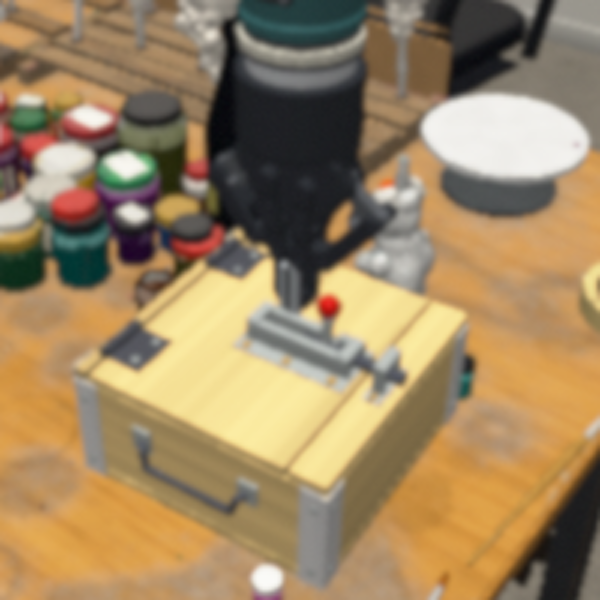

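Call:
arm_command(increments=[0, 0.012, 0, 0, 0, 0, 0, 0.027, 0, 0, 0, 0, 0, 0.04, 0.001, 0, 0, 0, 0, 0.047, 0.001, 0, 0, 0, 0.003, 0.05, 0.001, 0, 0, 0, 0.005, 0.051, 0.001, 0, 0, 0, 0.005, 0.051, 0.001, 0, 0, 0])

```text
clock: 13.5
eef_pos: [0.4564, 0.1719, 0.1523]
ee_rot: [-1.571, -0.0, -1.504]
contact_force: [-0.3, -0.5, 0.0]
opening: -0.001
```

```bash
python3 k.py 10
```

```text
t 13.5 tip case mm [-38.7  36.2 130.3] F [-0.3 -0.5  0. ] rot [-1.571 -0.    -1.504] q [-0.11  0.49 -0.46  2.2   0.42  0.53 -0.82] op -0.001
0 knob case None
```

View pics/s10.png

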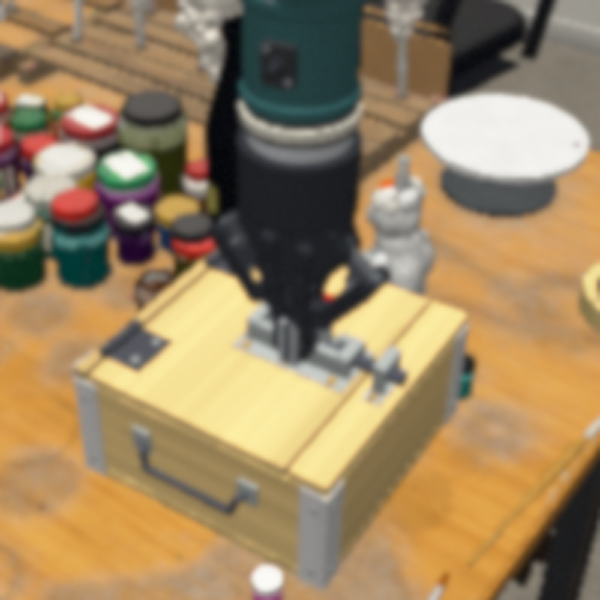

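Call:
arm_command(increments=[0.004, 0, -0.001, 0, 0, 0, 0.008, 0, -0.002, 0, 0, 0, 0.012, 0, -0.0025, 0, 0, 0, 0.015, 0, -0.0025, 0, 0, 0, 0.018, 0, -0.0025, 0, 0, 0, 0.021, 0, -0.0025, 0, 0, 0, 0.024, 0, -0.0025, 0, 0, 0, 0.027, 0, -0.0025, 0, 0, 0])

```text
clock: 14.35
eef_pos: [0.4557, 0.1454, 0.1523]
ee_rot: [-1.57, 0.001, -1.503]
contact_force: [0.8, 1.1, 0.0]
opening: -0.003
```

```bash
python3 k.py 11
```

```text
t 14.35 tip case mm [-41.2   9.8 130.3] F [0.8 1.1 0. ] rot [-1.570e+00  1.000e-03 -1.503e+00] q [-0.05  0.48 -0.46  2.22  0.43  0.52 -0.77] op -0.003
0 knob case None
```

View pics/s11.png

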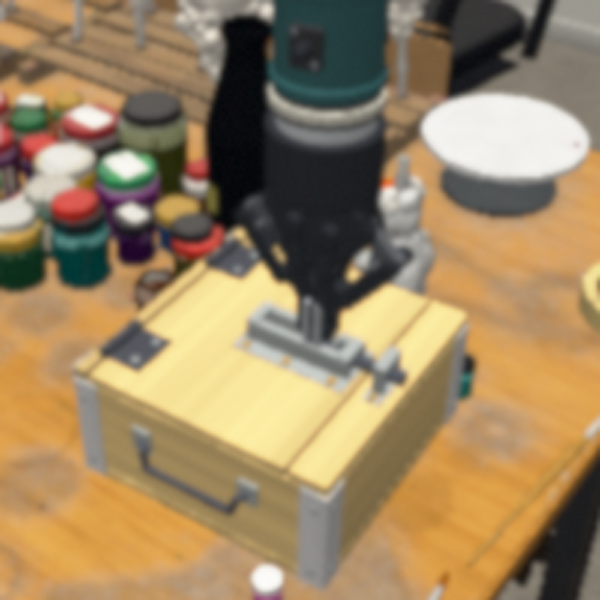

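Call:
arm_command(increments=[0.003, 0, 0, 0, 0, 0, 0.006, 0, 0, 0, 0, 0, 0.009, 0, 0, 0, 0, 0, 0.012, 0, 0, 0, 0, 0, 0.015, 0, 0, 0, 0, 0, 0.018, 0, 0, 0, 0, 0, 0.02, 0, 0, 0, 0, 0, 0.022, 0, 0, 0, 0, 0, 0.024, 0, 0, 0, 0, 0])

```text
clock: 15.3
eef_pos: [0.4572, 0.1215, 0.1523]
ee_rot: [-1.571, 0.001, -1.503]
contact_force: [-0.5, 1.7, -0.6]
opening: 0.0
```

```bash
python3 k.py 12
```

```text
t 15.3 tip case mm [-41.3 -14.1 130.3] F [-0.5  1.7 -0.6] rot [-1.571e+00  1.000e-03 -1.503e+00] q [-0.    0.48 -0.46  2.23  0.43  0.51 -0.73] op 0.0
0 knob case None
```

View pics/s12.png

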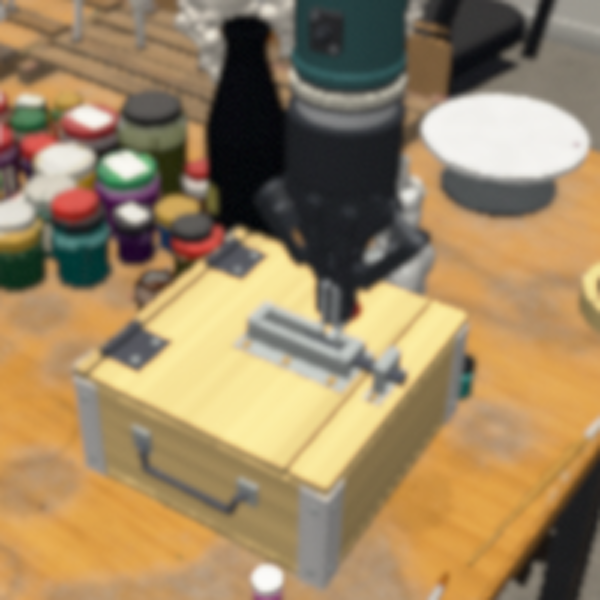

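Call:
arm_command(increments=[0.002, 0, 0, 0, 0, 0, 0.004, 0, 0, 0, 0, 0, 0.005, 0, 0, 0, 0, 0, 0.005, 0, 0, 0, 0, 0])

```text
clock: 15.75
eef_pos: [0.4574, 0.1162, 0.1523]
ee_rot: [-1.571, -0.0, -1.504]
contact_force: [0.2, 0.0, 0.1]
opening: -0.0
```

```bash
python3 k.py 13
```

```text
t 15.75 tip case mm [-41.3 -19.5 130.3] F [0.2 0.  0.1] rot [-1.571 -0.    -1.504] q [ 0.01  0.48 -0.46  2.23  0.43  0.51 -0.72] op -0.0
2 knob case [-62.12023047  -2.1983979  152.5       ]
```

Call:
arm_command(increments=[-0.002, -0.006, 0, 0, 0, 0, -0.002, -0.016, 0, 0, 0, 0, 0, -0.02, 0, 0, 0, 0, 0.008, -0.02, 0, 0, 0, 0, 0.015, -0.02, 0, 0, 0, 0, 0.015, -0.016, 0, 0, 0, 0, 0.015, -0.012, 0, 0, 0, 0, 0.015, -0.008, 0, 0, 0, 0, 0.015, -0.005, 0, 0, 0, 0, 0.015, -0.003, 0, 0, 0, 0])

```text
clock: 16.8
eef_pos: [0.4582, 0.1016, 0.1548]
ee_rot: [-1.572, -0.0, -1.503]
contact_force: [0.2, -0.8, 6.4]
opening: -0.002
```

```bash
python3 k.py 14
```

```text
t 16.8 tip case mm [-41.5 -34.  132.8] F [ 0.2 -0.8  6.4] rot [-1.572 -0.    -1.503] q [ 0.04  0.47 -0.47  2.24  0.42  0.52 -0.68] op -0.002
6 knob case [-61.28828064  -2.96171525 152.5       ]
```

View pics/s14.png

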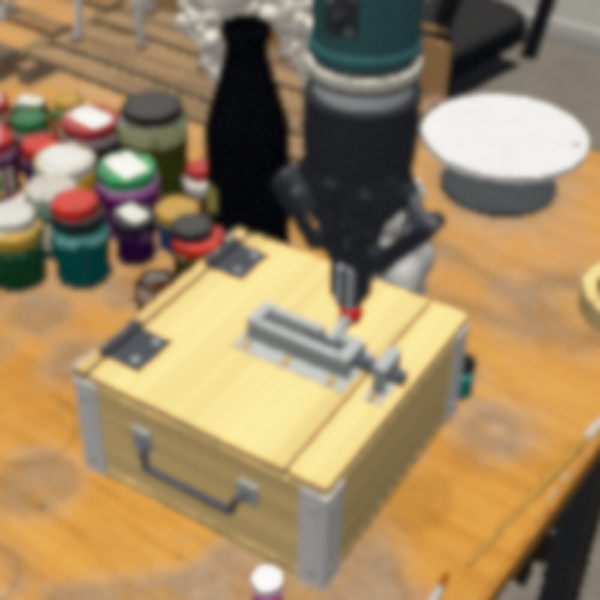

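Call:
arm_command(increments=[0, 0.001, 0, 0, 0, 0, 0, 0.001, 0, 0, 0, 0, 0, -0.005, 0, 0, 0, 0, 0, -0.02, 0, 0, 0, 0, 0, -0.045, 0, 0, 0, 0, 0, -0.08, 0, 0, 0, 0, 0, -0.115, 0.005, 0, 0, 0, 0, -0.14, 0.03, 0, 0, 0, 0, -0.16, 0.065, 0, 0, 0, 0, -0.17, 0.1, 0, 0, 0, 0, -0.17, 0.12, 0, 0, 0, 0, -0.17, 0.12, 0, 0, 0])

```text
clock: 18.05
eef_pos: [0.5811, 0.1094, 0.3258]
ee_rot: [-1.568, 0.001, -1.505]
contact_force: [-0.4, 0.3, -0.3]
opening: -0.001
```

```bash
python3 - <<'E'
from h import *
st()
s=snap('side','side15.png');t=snap('top','top15.png')
h=cv2.cvtColor(s['image'],cv2.COLOR_RGB2HSV);m=((h[...,0]<6)|(h[...,0]>174))&(h[...,1]>170)&(h[...,2]>110)
m[:200]=0;m[235:]=0;m[:,:335]=0;m[:,375:]=0
ys,xs=np.nonzero(m);print(len(xs),xs.mean(),ys.mean(),'knob',case(onz(s,xs.mean(),ys.mean(),.124)),'pred',proj(s,w(-41,-35,124.4)))
q=s['image'][170:300,300:420,::-1];cv2.imwrite('pics/s15.png',cv2.resize(q,None,fx=4.5,fy=4.5,interpolation=cv2.INTER_CUBIC))
q=t['image'][140:290,215:415,::-1];cv2.imwrite('pics/t15.png',cv2.resize(q,None,fx=3.8,fy=3.8,interpolation=cv2.INTER_CUBIC))
E
```

```text
t 18.05 tip case mm [ 81.7 -34.4 303.8] F [-0.4  0.3 -0.3] rot [-1.568e+00  1.000e-03 -1.505e+00] q [ 0.17  0.39 -0.58  1.83  0.25  0.99 -0.45] op -0.001
14 356.57142857142856 213.21428571428572 knob [-40.84895576 -35.93975878 124.        ] pred [356.42548987 213.31861774]
```

View pics/s15.png

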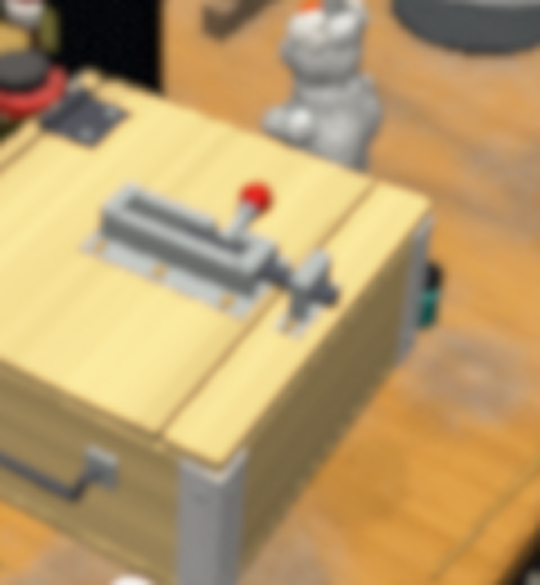

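View pics/t15.png

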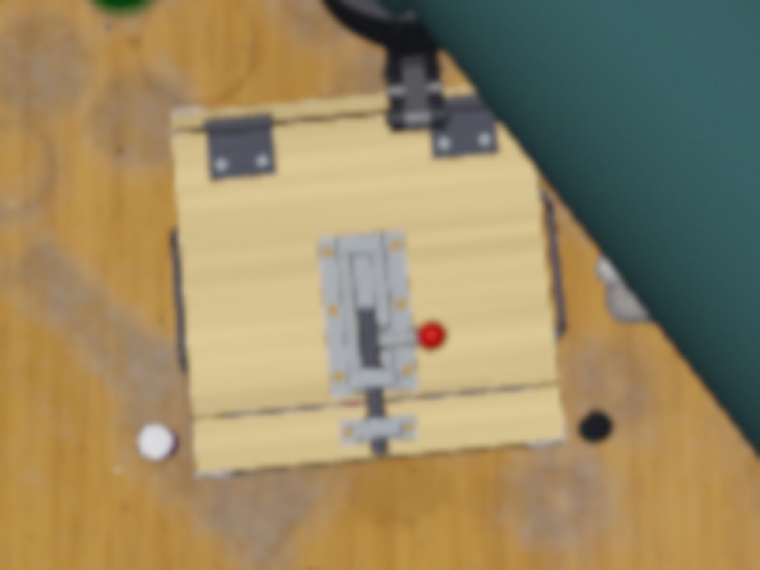

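The side view shows the knob lying over at pixel (356.6, 213.2), against (356.4, 213.3) predicted for locked. The top view shows the bar through the keeper, and the lid flush. The vial caps and ornament are where they started.

```bash
python3 -c "
from h import *
print(sign_off())"
```

```text
the job is handed in; nothing more can be done
None
```

The case is shut, bolted and locked, and I handed it in at about 18 s of the 51 s allowed. I used only the closed fingertips. They pressed the lid shut, pushed the knob from behind until it stopped, swept it sideways into the notch and pressed it down.

- **Forces:** the highest contact force in the readings I took was about 9 N. I did not read the last 1–1.5 mm of either press-down (lid and knob), so the peaks there may have been a little higher.
- **Lid:** it sits flush with the rail, with the fingertips at 105.0 mm when it stopped moving.
- **Bolt:** the bar is through the keeper. The knob stopped about 40–41 mm from its drawn-back position, but pictures taken during the push read 1–2 mm less. I judged it fully home because it stopped moving as the force rose, and because it then turned freely into the notch.
- **Knob:** the side view puts it 41 mm forward and 36 mm to the -y side, within 1 mm of the locked position. It took a 6 N press from above without moving.
- **Surroundings:** the case and the pink vial are where they started to within what the pictures can show. The teal vial and ornament look unmoved too, but I checked those by eye. The arm partly hid the ornament in the last top view. The robot was clear of everything at hand-in.

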